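# Feel for the full tin and stow it on the lazy susan

### The arm

A 7-joint arm with a two-finger parallel gripper is mounted at the origin on the work surface. World frame = base frame: x ahead of the robot, y to its left, z up, the work surface at z = 0. Lengths are in m, angles in rad, forces in N, time in s.
With the tool pointing down it reaches from about 0.425 to 0.925 m from the base axis. Payload 6.8 kg.
Tool frame: the origin (TCP) lies on the centre line of the jaws, within the pads' length; the fingertips stand 14 mm ahead of it and the grasp point (between the pads) lies 5 mm behind it (r.nose_length is the distance from the TCP to the fingertips, in m); z points along the fingers, y is the direction in which the jaws open and shut (so a half turn about z gives the same grasp; the last joint's range is limited). The gripper opens to 85 mm and grips with 20 to 120 N. Pads are 22 mm wide; open, the fingers measure 114 mm over their backs; the gripper's body (76 mm by 85 mm) begins 54 mm behind the grasp point. The pads swing forward as they close: fully open they stand 13 mm farther back than shut.
Start: joints at [1.116, 0.477, 0.022, 1.555, -0.011, 1.109, -0.083], TCP at [0.229, -0.635, 0.245] pointing down, gripper open.
Joint ranges: [-2.96, 2.96], [-0.34, 2.1], [-1.41, 1.46], [0.24, 2.44], [-1.37, 4.51], [0.17, 1.92], [-2.96, 2.96]. Speed limits (rad/s): [2.39, 2.39, 3.14, 3.14, 3.14, 3.14, 3.14].

### API

Orientations are given as a rotation vector (axis times angle).
In Python, from bench import r, imaging, look_for, outline_of gives the robot as it stands. The module is installed in compiled form; this text tells all that it offers.
- The arm moves only by the tool carry_out, never from a script. Its arguments are lists of equal length, an entry for each row: "offset": the shift along the tool's x, y, z as a fraction of full scale, a list of three; "turn": the turn, a rotation vector about the tool's x, y, z as a fraction of full scale, a list of three. A call has 1 to 8 rows; each row is the pose to reach, as a shift and turn from the pose commanded when the call began, along the tool's axes at that moment; what a row does not reach only later rows make up. Full scale, the value 1, is 0.5 m for a shift and 1.5 rad for a turn. A row lasts 1/10 s, in which the tool goes at most 50 mm and 8.59 degrees, less where a joint would pass 70% of its speed; a pose out of reach is approached as far as the arm can. A call with a number of a shift or a turn outside -1 to 1 is refused whole. A call with a gripper value outside its range is refused whole. "hand" is the closure, from 0 (fully open) to 1 (shut), set as the call begins (left out, the last holds). The fingers move at their own pace and stop on an object; "force" is the grip in N (left out, the last holds). Time passes only in rows, so rows that repeat a pose let the fingers close. It gives the time, the measured TCP pose, the force and the opening at its end, in the units of the state.
- r.get_obs(): the state, without advancing time (a new reading comes with each control period).
- imaging.grab_frame(name): name is "scene" or "top" or "wrist"; returns a dict with "pixels" (480x640x3 uint8, red, green, blue), "fx", "fy", "cx", "cy" (pixels), "k1" (the pictures are not rectified: a ray, as slopes to the right and down, at radius r is drawn at 1 + k1 r^2 times it, then the intrinsics apply), "R" (3x3) and "t" (3): a world point X has camera coordinates R X + t. Camera axes: x right, y down, z forward; pixel columns grow to the right and rows downward; lengths in m; the calibration is good to about 2 mm. A picture is of the moment at which its call begins. There is no depth.
- r.hand_in(): hands the job in, once; it reports no verdict.
Trained networks look in the newest picture that a camera, given by its name, has taken for a name from the list of things; names that differ only in an ending like _2 or _b are one class to them, and where a whole thing is asked for, a point or a joint stands for the part that bears it (a point fixed in the world has none). Each returns a list of dicts, best first, with "score" (0 to 1); they miss things now and then, are a little off and sometimes report something else, mostly with a low value. They report only what shows in the picture. A call takes as long as a camera call.
- look_for(query, camera): "xyz" ([x, y, z] in m, in the coordinates of the camera as it stood for that picture, good to about 4 mm: the middle of the surface that is visible of it).
- outline_of(query, camera): "region" (480x640 bool, what is visible of it).
The state is a dict: "clock": time; "joints": joint angles; "qvel": joint speeds; "tau": joint torques, N m; "tcp_pos": TCP position; "orientation": TCP orientation; "contact_force": force on the tool from outside, world axes, zero at the start; "moment": the same for the moment, N m; "grip_width": finger opening in m.
Only numpy, scipy, OpenCV 4.12 (cv2) and the standard library are available. Lean on these libraries where they do the work, as an engineer would, in place of code of your own. Each camera call takes 0.05 s, during which the arm holds its last target. There are 200 camera calls.

### The job

Three look-alike tins stand on the ledge and only one is full: feel for it by lifting the ball-knob end of a tin just a little, its other end staying on the ledge, and reading the weight at the wrist. Carry the full tin by its bar handle to the lazy susan, set it down gently lengthwise between the two low ribs and slide it fully home against the centre post without shoving hard. Leave the two light tins standing where they were, knock nothing over or out of place, and let go.

Things in the scene. Friction and masses are not known exactly. Their poses are not given: they have to be found in the camera images.
- tin_a: one of three look-alike closed steel tins, 110 x 60 x 60 mm to the lid (x along its length, z up); origin at the centre of its underside. A ball knob stands on the lid near the -x end, a wooden bar handle at the middle. Contents unseen: the full tin, which may be any of the three, weighs about 0.8 kg, each nearly empty one about 0.3 kg, acting near the tin's middle
- tin_a_knob (a point): centre of that tin's wooden ball knob, 22 mm across, on an 8 mm stem: tin x = -43, y = 0, z = 86 mm (26 mm above the lid); axes as the tin. Pinched here with fingers closing along the tin's y, the tin tips almost freely: raised, it turns about its far (+x) bottom edge, 98 mm from the knob along x, and the wrist feels 0.55 to 0.95 of its weight
- tin_a_handle (a point): middle of that tin's wooden bar handle: tin x = 0, y = 0, z = 86 mm; axes as the tin. The bar is 44 mm along x, 12 mm thick along y, and stands from 60 to 96 mm high; pinched along y it carries the tin level
- tin_b: one of three look-alike closed steel tins, 110 x 60 x 60 mm to the lid (x along its length, z up); origin at the centre of its underside. A ball knob stands on the lid near the -x end, a wooden bar handle at the middle. Contents unseen: the full tin, which may be any of the three, weighs about 0.8 kg, each nearly empty one about 0.3 kg, acting near the tin's middle
- tin_b_knob (a point): centre of that tin's wooden ball knob, 22 mm across, on an 8 mm stem: tin x = -43, y = 0, z = 86 mm (26 mm above the lid); axes as the tin. Pinched here with fingers closing along the tin's y, the tin tips almost freely: raised, it turns about its far (+x) bottom edge, 98 mm from the knob along x, and the wrist feels 0.55 to 0.95 of its weight
- tin_b_handle (a point): middle of that tin's wooden bar handle: tin x = 0, y = 0, z = 86 mm; axes as the tin. The bar is 44 mm along x, 12 mm thick along y, and stands from 60 to 96 mm high; pinched along y it carries the tin level
- tin_c: one of three look-alike closed steel tins, 110 x 60 x 60 mm to the lid (x along its length, z up); origin at the centre of its underside. A ball knob stands on the lid near the -x end, a wooden bar handle at the middle. Contents unseen: the full tin, which may be any of the three, weighs about 0.8 kg, each nearly empty one about 0.3 kg, acting near the tin's middle
- tin_c_knob (a point): centre of that tin's wooden ball knob, 22 mm across, on an 8 mm stem: tin x = -43, y = 0, z = 86 mm (26 mm above the lid); axes as the tin. Pinched here with fingers closing along the tin's y, the tin tips almost freely: raised, it turns about its far (+x) bottom edge, 98 mm from the knob along x, and the wrist feels 0.55 to 0.95 of its weight
- tin_c_handle (a point): middle of that tin's wooden bar handle: tin x = 0, y = 0, z = 86 mm; axes as the tin. The bar is 44 mm along x, 12 mm thick along y, and stands from 60 to 96 mm high; pinched along y it carries the tin level
- ledge: the cement ledge, the fixed work surface; its top is at height 0
- susan: foot of the white plastic lazy susan, 180 mm across, fixed on the ledge; origin at the centre of its underside; carries the turning disc
- susan_disc: white disc, 340 mm across, 14 mm thick, upper face 36 mm above the ledge; turns about its upright axis against about 0.15 N m. Origin on the axis, 22 mm above the ledge, z up. Two ribs, 14 mm tall, 5 mm thick, run along x from -30 to -145 mm, inner faces at y = +36 and -36 mm: a stall open above and at -x, closed by the centre post at x = -30 mm. A tin at home has its centre at x = -85 mm
- post: the white centre post on the disc, 30 mm (disc x from -30 to 0) by 60 mm (y), 40 mm tall; origin on the disc's axis and upper face, axes as the disc; shove a tin against it gently, a few newtons
- stop (a point): foot of the flat face (looking to -x) of the white centre post, on the disc's upper face: disc x = -30, y = 0 mm; axes as the disc. The post is 60 mm wide along y and 40 mm tall above the disc. A 110 mm tin at home touches it with one end, either way round, its length along x, its middle 55 mm out to -x
- jar: glass jar with a steel cap, 66 mm across, 105 mm tall, standing on the disc behind the post; origin at the centre of its underside; a bystander
- salt_tin: round steel salt tin, 60 mm across, 85 mm tall, standing on the disc behind the post; origin at the centre of its underside; a bystander
- spoon: wooden spoon, 200 mm long, lying on the disc behind the post; origin at its underside; a bystander
- mug: white mug, 76 mm across, 85 mm tall, on the ledge beyond the tins; origin at the centre of its underside; a bystander
- bowl: aluminium bowl, 120 mm across, 50 mm tall, on the ledge beyond the tins; origin at the centre of its underside; a bystander
- matchbox: plain cardboard matchbox, 55 x 36 x 16 mm, on the ledge between the robot and the tins; origin at the centre of its underside; a bystander

How it is judged:
On the way:
1. the end of a tin is raised a little while its other end stays on the ledge (((angle between tin_a's own z axis and vertical between 0.025 and 0.25 rad and contact force between tin_a and ledge above 0.1 N) or (angle between tin_b's own z axis and vertical between 0.025 and 0.25 rad and contact force between tin_b and ledge above 0.1 N) or (angle between tin_c's own z axis and vertical between 0.025 and 0.25 rad and contact force between tin_c and ledge above 0.1 N))), for 0.2 s.
At the end, for the whole second after the job is handed in: The full tin rests upright and lengthwise between the ribs (0.15 rad, 9 mm), its end within 2 mm of the centre post, bearing on the disc with over 5 N; the two light tins stand flat on the ledge (each under 4.8 N) within 30 mm of where they began; all at rest (((contact force between tin_a and susan above 5 N and x of tin_a in the frame of susan_disc between -0.087 and -0.082 m and y of tin_a in the frame of susan_disc between -0.009 and 0.009 m and angle between each of tin_a, tin_b, tin_c's own z axis and vertical below 0.04 rad and angle between the x axis of tin_a and the x axis of susan_disc, either way round below 0.15 rad and linear speed of tin_a below 0.02 m/s and contact force between tin_b and ledge between 1 and 4.8 N and distance of each of tin_b, tin_c from where it was at the start of the episode below 0.03 m and contact force between tin_c and ledge between 1 and 4.8 N) or (contact force between tin_b and susan above 5 N and x of tin_b in the frame of susan_disc between -0.087 and -0.082 m and y of tin_b in the frame of susan_disc between -0.009 and 0.009 m and angle between each of tin_b, tin_a, tin_c's own z axis and vertical below 0.04 rad and angle between the x axis of tin_b and the x axis of susan_disc, either way round below 0.15 rad and linear speed of tin_b below 0.02 m/s and contact force between tin_a and ledge between 1 and 4.8 N and distance of each of tin_a, tin_c from where it was at the start of the episode below 0.03 m and contact force between tin_c and ledge between 1 and 4.8 N) or (contact force between tin_c and susan above 5 N and x of tin_c in the frame of susan_disc between -0.087 and -0.082 m and y of tin_c in the frame of susan_disc between -0.009 and 0.009 m and angle between each of tin_c, tin_a, tin_b's own z axis and vertical below 0.04 rad and angle between the x axis of tin_c and the x axis of susan_disc, either way round below 0.15 rad and linear speed of tin_c below 0.02 m/s and contact force between tin_a and ledge between 1 and 4.8 N and distance of each of tin_a, tin_b from where it was at the start of the episode below 0.03 m and contact force between tin_b and ledge between 1 and 4.8 N))); the robot touches nothing.
It fails at once if a tin is tipped by more than 0.3 rad (angle between any of tin_a, tin_b, tin_c's own z axis and vertical above 0.3 rad).
It fails at once if a tin is set down with more than 30 N on the lazy susan or the ledge (contact force between any of tin_a, tin_b, tin_c and susan above 30 N or contact force between any of tin_a, tin_b, tin_c and ledge above 30 N).
It fails at once if a tin is shoved against the centre post with more than 10 N (contact force between any of tin_a, tin_b, tin_c and post above 10 N).
It fails at once if the jar, the salt tin or the mug is tipped (angle between any of jar, salt_tin, mug's own z axis and vertical above 0.4 rad).
It fails at once if the mug, bowl or matchbox is pushed more than 40 mm, or the jar, salt tin or spoon falls off the lazy susan (distance of any of mug, bowl, matchbox from where it was at the start of the episode above 0.04 m or height (world z) of any of jar, salt_tin, spoon below 0.02 m).
It also fails if it takes over 72 s, if anything falls off the work surface, if the arm or the gripper's body presses on something with over 40 N, if the wrist force passes 120 N, or if a joint passes its speed limit or range.

## Working session

There is one attempt and no reset: what is moved stays moved. The work goes in short steps, Python scripts to look and compute and a tool call to move; the robot and the scene stay as the last step left them, time stands still between calls to the robot, and variables do not carry over. Pictures are saved under pics/ and viewed, about 8 in all and at most 12, crops included, and the job is handed in when it is done.

Besides the shell and the picture viewer there is one more tool, called after "Call:" in YAML: its name, and indented under it one key for each argument. carry_out: Moves the arm, as the interface text tells. Shift numbers are shares of 0.5 m and turn numbers shares of 1.5 rad, none past 1 either way. Its arguments: {"type":"object","properties":{"offset":{"type":"array","items":{"type":"array","items":{"type":"number","minimum":-1,"maximum":1}}},"turn":{"type":"array","items":{"type":"array","items":{"type":"number","minimum":-1,"maximum":1}}},"hand":{"type":"number"},"force":{"type":"number"}},"required":["offset","turn"]}

```bash
mkdir -p pics; cat > h.py <<'E'
from bench import r, imaging, look_for, outline_of
import numpy as np, cv2
from scipy.spatial.transform import Rotation as Ro
def cam(n):
    f=imaging.grab_frame(n); f['R']=np.array(f['R']); f['t']=np.array(f['t']); return f
def save(f,p): cv2.imwrite('pics/'+p,f['pixels'][:,:,::-1])
def W(f,x): return f['R'].T@(np.array(x)-f['t'])
def ray(f,u,v):
    d=np.array([(u-f['cx'])/f['fx'],(v-f['cy'])/f['fy']]); s=d.copy()
    for _ in range(20): s=d/(1+f['k1']*(s@s))
    return f['R'].T@np.array([s[0],s[1],1.]), -f['R'].T@f['t']
def onz(f,u,v,z):
    d,c=ray(f,u,v); return c+d*(z-c[2])/d[2]
def proj(f,X):
    c=f['R']@np.array(X)+f['t']; s=c[:2]/c[2]; s=s*(1+f['k1']*(s@s))
    return f['fx']*s[0]+f['cx'],f['fy']*s[1]+f['cy']
E
python3 - <<'E'
from h import *
np.set_printoptions(precision=4,suppress=True)
o=r.get_obs(); print(o); print(r.nose_length)
for n in ['top','scene']:
    f=cam(n); save(f,n+'0.png'); print(n,f['fx'],f['k1'],-f['R'].T@f['t'])
    for q in ['tin_a_knob','tin_a_handle','tin_a','stop','post','susan_disc','matchbox','jar','salt_tin','spoon','mug','bowl']:
        for d in look_for(q,n)[:4]: print(q,round(d['score'],2),W(f,d['xyz']), np.round(proj(f,W(f,d['xyz']))))
E
```

```text
{'clock': 0.0, 'joints': array([ 1.1159,  0.4778,  0.0223,  1.5565, -0.0115,  1.1093, -0.0831]), 'qvel': array([ 0.0013,  0.0002,  0.0008,  0.002 ,  0.0003,  0.0007, -0.0013]), 'tau': array([ -0.0009, -59.6448,   1.608 , -28.1197,   0.0126,   0.0093,
        -0.    ]), 'tcp_pos': array([ 0.2292, -0.6343,  0.2443]), 'orientation': array([-3.0927, -0.5418,  0.0007]), 'contact_force': array([1.0472, 0.1412, 0.4126]), 'moment': array([0.0069, 0.0317, 0.0196]), 'grip_width': 0.08532380114865841}
0.014
top 532.9608228984599 -0.045331097762858374 [0.3452 0.0204 1.1018]
tin_a_knob 0.88 [0.4942 0.3164 0.0604] [155. 264.]
tin_a_handle 0.87 [0.4974 0.321  0.0601] [152. 262.]
tin_a 0.93 [ 0.4885 -0.0127  0.0575] [322. 264.]
tin_a 0.89 [0.4968 0.3182 0.0589] [154. 263.]
tin_a 0.65 [0.4984 0.1518 0.0597] [238. 260.]
stop 0.66 [ 0.5572 -0.2361  0.0381] [430. 230.]
post 0.78 [ 0.5675 -0.2358  0.0743] [433. 221.]
susan_disc 0.84 [ 0.5585 -0.2368  0.0384] [430. 229.]
matchbox 0.66 [0.3676 0.0573 0.0134] [288. 327.]
jar 0.96 [ 0.6043 -0.1376  0.1419] [389. 195.]
salt_tin 0.62 [ 0.5658 -0.2352  0.0765] 
[... 836 characters left out ...]
[470. 222.]
post 0.68 [ 0.58   -0.2395  0.0782] [183. 271.]
susan_disc 0.79 [ 0.5913 -0.2433  0.0361] [185. 288.]
susan_disc 0.36 [ 0.6743 -0.301   0.1148] [142. 308.]
susan_disc 0.24 [0.5197 0.3232 0.0598] [469. 224.]
matchbox 0.83 [0.3709 0.0543 0.0159] [326. 194.]
matchbox 0.46 [ 0.5103 -0.0107  0.0577] [304. 236.]
jar 0.73 [ 0.6368 -0.1447  0.1197] [234. 279.]
salt_tin 0.79 [ 0.6761 -0.3028  0.1146] [141. 309.]
spoon 0.64 [ 0.5945 -0.2431  0.0382] [185. 289.]
spoon 0.57 [ 0.7066 -0.2031  0.0525] [206. 337.]
mug 0.61 [0.708  0.1119 0.0473] [384. 320.]
mug 0.48 [ 0.5119 -0.0127  0.0594] [303. 236.]
bowl 0.69 [ 0.6737 -0.2999  0.116 ] [143. 308.]
bowl 0.59 [0.7042 0.2992 0.0241] [480. 314.]
```

View pics/top0.png

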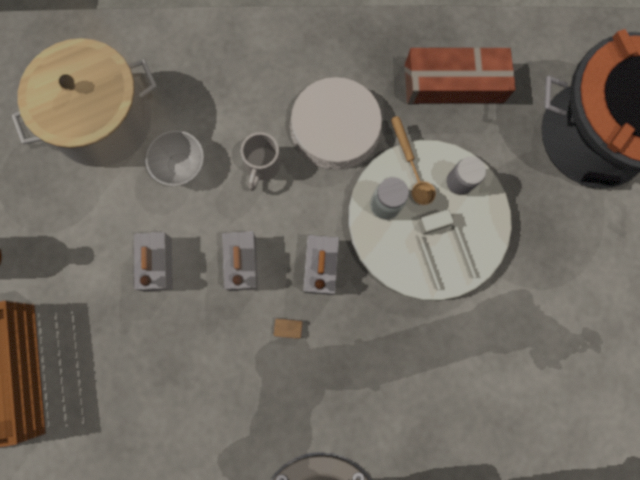

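```bash
python3 - <<'E'
import cv2
a=cv2.imread('pics/top0.png')[205:310,110:360]; cv2.imwrite('pics/c1.png',cv2.resize(a,None,fx=3.2,fy=3.2,interpolation=cv2.INTER_CUBIC))
E
```

```text
(no output)
```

View pics/c1.png

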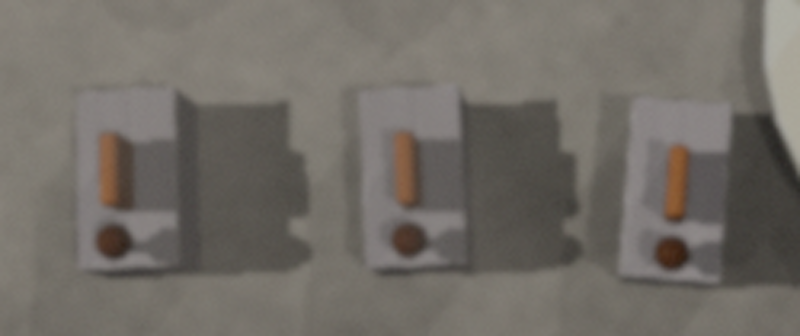

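The top view shows three tins at about (150,262), (238,260) and (321,264), with the knobs toward the robot (image bottom). The stall runs from the post at (435,221) down to ribs ending at (440,290) and (477,277).

```bash
cat >> h.py <<'E'
np.set_printoptions(precision=4,suppress=True)
E
python3 - <<'E'
from h import *
f=cam('top'); im=f['pixels']; hsv=cv2.cvtColor(im,cv2.COLOR_RGB2HSV)
m=(hsv[...,1]>110).astype(np.uint8); 
for n,(u0,u1) in dict(L=(130,170),M=(220,257),R=(303,340)).items():
    s=np.zeros_like(m); s[230:296,u0:u1]=m[230:296,u0:u1]
    k,lab,st,ce=cv2.connectedComponentsWithStats(s)
    pts=[]
    for i in range(1,k):
        if st[i,4]>25: 
            X=onz(f,*ce[i],0.088 if st[i,3]<16 else 0.094); pts.append(X); print(n,st[i],ce[i],X[:2])
    # lid: grey by brightness
    if len(pts)>=2: d=pts[0]-pts[1]; print('yaw',np.degrees(np.arctan2(d[1],d[0])),np.linalg.norm(d))
o=r.get_obs(); print(Ro.from_rotvec(o['orientation']).as_matrix())
# ribs & disc
reg=outline_of('susan_disc','top'); 
for d in reg[:2]:
    g=d['region'].astype(np.uint8); c,_=cv2.findContours(g,0,2); c=max(c,key=cv2.contourArea); e=cv2.fitEllipse(c); print(d['score'],g.sum(),e,onz(f,*e[0],.036))
for d in outline_of('post','top')[:2]:
    g=d['region'];v,u=np.nonzero(g);print('post',d['score'],g.sum(),u.mean(),v.mean(),cv2.boxPoints(cv2.minAreaRect(np.c_[u,v].astype(np.float32))))
a=im[140:305,340:520,::-1]; cv2.imwrite('pics/c2.png',cv2.resize(a,None,fx=4,fy=3.6,interpolation=cv2.INTER_CUBIC))
E
```

```text
L [142 248   5  21  91] [143.7473 258.5714] [0.4997 0.3278]
L [141 277   7   7  32] [143.9062 280.25  ] [0.4588 0.3278]
yaw -0.05054865044430856 0.041252350072111026
M [234 247   5  21  85] [236.2353 257.1412] [0.4993 0.1516]
R [318 251   7  23 119] [321.1597 261.7983] [ 0.4874 -0.0102]
R [316 280   8   8  53] [319.3585 283.6792] [ 0.4462 -0.006 ]
yaw -5.827022098071763 0.041831698387528336
[[ 0.9405  0.3398  0.    ]
 [ 0.3398 -0.9405 -0.0001]
 [-0.      0.0001 -1.    ]]
0.66 17152 ((429.03680419921875, 225.4402313232422), (146.52223205566406, 163.43194580078125), 101.89088439941406) [ 0.5668 -0.2358  0.036 ]
0.44 1937 ((239.8636474609375, 260.752685546875), (44.16188430786133, 67.766845703125), 176.8837432861328) [0.5007 0.1518 0.036 ]
post 0.78 581 435.4595524956971 221.19965576592082 [[416.     217.    ]
 [451.0589 208.2353]
 [455.2942 225.1765]
 [420.2353 233.9412]]
post 0.55 1597 259.96430807764557 157.721352536005 [[236.3604 137.1159]
 [273.2202 128.5153]
 [285.7303 182.1296]
 [248.8704 190.7302]]
```

View pics/c2.png

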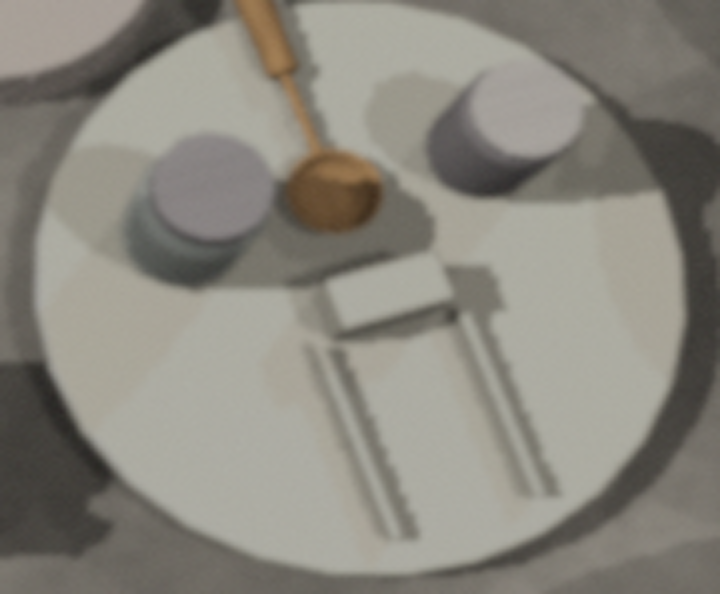

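```bash
python3 - <<'E'
from h import *
f=cam('top')
P=lambda x,y,z: onz(f,340+x/4,140+y/3.6,z)[:2]
a,b,c,d=P(318,347,.05),P(398,538,.05),P(467,315,.05),P(543,493,.05)
print(a,b,c,d,np.linalg.norm(a-b),np.linalg.norm(c-d))
for p,q in((a,b),(c,d)): v=p-q; print('yaw',np.degrees(np.arctan2(v[1],v[0])))
v=(a-b)+(c-d); th=np.arctan2(v[1],v[0]); x=v/np.linalg.norm(v); y=np.array([-x[1],x[0]])
m=(a+b+c+d)/4; ax=m+0.0875*x; print('yaw',np.degrees(th),'axis from ribs',ax,'sep',(a+b-c-d)@y/2,'home',ax-.085*x)
E1=[P(33,270,.036),P(687,285,.036),P(345,2,.036),P(360,575,.036)]; print('disc axis approx',(E1[0]+E1[1])/2,(E1[2]+E1[3])/2, np.linalg.norm(E1[0]-E1[1]))
t=[P(325,288,.076),P(438,256,.076),P(452,300,.076),P(343,333,.076)]
print('post centre',np.mean(t,0),'axis',np.mean(t,0)+.015*x,t)
# M knob
hsv=cv2.cvtColor(f['pixels'],cv2.COLOR_RGB2HSV); s=hsv[...,1]>95
for n,(u0,u1) in dict(L=(135,160),M=(225,250),R=(308,335)).items():
  g=np.zeros_like(s);g[273:292,u0:u1]=s[273:292,u0:u1];vv,uu=np.nonzero(g);print(n,len(uu),onz(f,uu.mean(),vv.mean(),.088)[:2])
E
```

```text
[ 0.5416 -0.2116] [ 0.4336 -0.2458] [ 0.5587 -0.2891] [ 0.457  -0.3207] 0.11330406960690363 0.10649699257276761
yaw 17.542506883883348
yaw 17.27989654073733
yaw 17.415268143892824 axis from ribs [ 0.5812 -0.2406] sep 0.0787674389559945 home [ 0.5001 -0.266 ]
disc axis approx [ 0.5844 -0.2401] [ 0.5828 -0.235 ] 0.34077418264086917
post centre [ 0.5658 -0.2434] axis [ 0.5801 -0.2389] [array([ 0.5698, -0.2112]), array([ 0.587 , -0.2691]), array([ 0.562 , -0.2745]), array([ 0.5444, -0.2188])]
L 45 [0.4588 0.327 ]
M 34 [0.4565 0.1515]
R 59 [ 0.447 -0.006]
```

```bash
cat >> h.py <<'E'
def go(x,y,z,yaw):
    """offset/turn fractions from the present pose to a tool-down pose with tool x at yaw (deg)"""
    o=r.get_obs(); R0=Ro.from_rotvec(o['orientation']); c=np.radians(yaw)
    R1=Ro.from_matrix(np.array([[np.cos(c),np.sin(c),0],[np.sin(c),-np.cos(c),0],[0,0,-1]]))
    print('at',o['tcp_pos'],'F',o['contact_force'],'off',R0.inv().apply(np.array([x,y,z])-o['tcp_pos'])/.5,'turn',(R0.inv()*R1).as_rotvec()/1.5)
E
python3 -c "
from h import *
go(.48,-.25,.25,-5.8)"
```

```text
at [ 0.2294 -0.6348  0.2453] F [ 0.0715 -0.7844  0.2779] off [ 0.7329 -0.5535 -0.0094] turn [-0.     -0.      0.2986]
```

Call:
carry_out:
  offset:
    - [0.733,-0.553,-0.01]
    - [0.733,-0.553,-0.01]
    - [0.733,-0.553,-0.01]
    - [0.733,-0.553,-0.01]
    - [0.733,-0.553,-0.01]
    - [0.733,-0.553,-0.01]
    - [0.733,-0.553,-0.01]
    - [0.733,-0.553,-0.01]
  turn:
    - [0,0,0.299]
    - [0,0,0.299]
    - [0,0,0.299]
    - [0,0,0.299]
    - [0,0,0.299]
    - [0,0,0.299]
    - [0,0,0.299]
    - [0,0,0.299]
  hand: 0.3
  force: 25

```text
clock: 2.3
tcp_pos: [0.4485, -0.2984, 0.2501]
orientation: [3.137, -0.16, 0.001]
contact_force: [0.6, -0.6, 0.2]
grip_width: 0.0597
```

```bash
python3 -c "
from h import *
go(.447,-.006,.2,-5.8);print(r.get_obs()['grip_width'])"
```

```text
at [ 0.4485 -0.2984  0.2501] F [ 0.6212 -0.6129  0.1526] off [-0.0624 -0.5816  0.0999] turn [ 0.0003 -0.0006 -0.0004]
0.059747781279958605
```

Call:
carry_out:
  offset:
    - [-0.062,-0.58,0.1]
    - [-0.062,-0.58,0.1]
    - [-0.062,-0.58,0.1]
    - [-0.062,-0.58,0.1]
    - [-0.062,-0.58,0.1]
    - [-0.062,-0.58,0.1]
    - [-0.062,-0.58,0.1]
    - [-0.062,-0.58,0.1]
  turn:
    - [0,0,0]
    - [0,0,0]
    - [0,0,0]
    - [0,0,0]
    - [0,0,0]
    - [0,0,0]
    - [0,0,0]
    - [0,0,0]

```text
clock: 3.1
tcp_pos: [0.4462, -0.0078, 0.1997]
orientation: [3.138, -0.155, 0.0]
contact_force: [0.6, -0.0, -0.1]
grip_width: 0.0599
```

```bash
python3 -c "
from h import *
f=cam('wrist');save(f,'w1.png')
for q in ['tin_a_knob','tin_a_handle']:
  for d in look_for(q,'wrist')[:3]: print(q,d['score'],W(f,d['xyz']),proj(f,W(f,d['xyz'])))
go(.447,-.006,.081,-5.8)
print(proj(f,[.4465,-.006,.086]))"
```

```text
tin_a_handle 0.5 [0.4549 0.2996 0.0033] (np.float64(0.635135306883285), np.float64(234.95215023302222))
at [ 0.4464 -0.0101  0.1999] F [ 0.0188 -0.3334 -0.2915] off [ 0.0002 -0.0084  0.2377] turn [ 0.0003 -0.0003 -0.002 ]
(np.float64(313.5892618060962), np.float64(236.56880549757682))
```

View pics/w1.png

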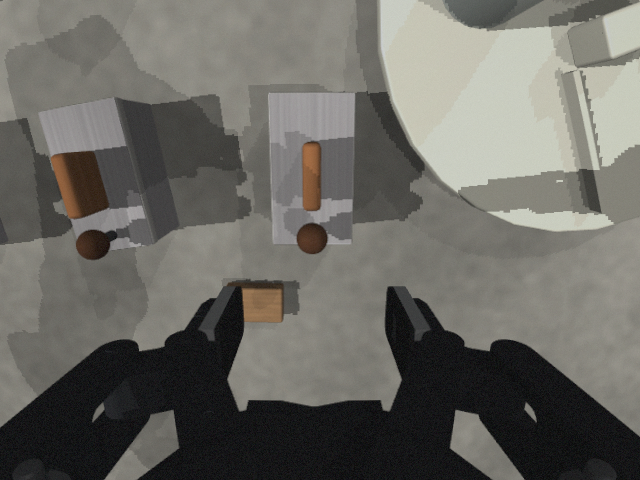

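The wrist view shows the right-hand tin aligned with the jaws, its knob at (312,238) against a predicted (313,237), so the estimate holds. I'll descend and pinch.

Call:
carry_out:
  offset:
    - [0,-0.004,0.08]
    - [0,-0.004,0.16]
    - [0,-0.004,0.22]
    - [0,-0.004,0.238]
    - [0,-0.004,0.238]
  turn:
    - [0,0,0]
    - [0,0,0]
    - [0,0,0]
    - [0,0,0]
    - [0,0,0]

```text
clock: 3.75
tcp_pos: [0.4459, -0.0076, 0.08]
orientation: [3.137, -0.163, -0.004]
contact_force: [-0.2, 0.2, -0.0]
grip_width: 0.0596
```

Call:
carry_out:
  offset:
    - [0,0,0]
    - [0,0,0]
    - [0,0,0]
    - [0,0,0]
    - [0,0,0]
    - [0,0,0]
    - [0,0,0]
    - [0,0,0]
  turn:
    - [0,0,0]
    - [0,0,0]
    - [0,0,0]
    - [0,0,0]
    - [0,0,0]
    - [0,0,0]
    - [0,0,0]
    - [0,0,0]
  hand: 1
  force: 25

```text
clock: 4.55
tcp_pos: [0.4476, -0.0063, 0.0819]
orientation: [-3.137, 0.16, -0.004]
contact_force: [-1.1, 0.8, 7.5]
grip_width: 0.0202
```

Call:
carry_out:
  offset:
    - [0,0,-0.004]
    - [0,0,-0.008]
    - [0,0,-0.012]
    - [0,0,-0.016]
    - [0,0,-0.018]
    - [0,0,-0.018]
    - [0,0,-0.018]
    - [0,0,-0.018]
  turn:
    - [0,0,0]
    - [0,0,0]
    - [0,0,0]
    - [0,0,0]
    - [0,0,0]
    - [0,0,0]
    - [0,0,0]
    - [0,0,0]

```text
clock: 5.35
tcp_pos: [0.4461, -0.0065, 0.0895]
orientation: [3.137, -0.16, -0.001]
contact_force: [-1.9, -0.2, -1.6]
grip_width: 0.0198
```

```bash
python3 - <<'E'
from h import *
f=cam('wrist');save(f,'w2.png')
for i in range(5): cam('scene');o=r.get_obs();print(o['contact_force'],o['moment'],o['tcp_pos'],o['grip_width'])
E
```

```text
[-0.7214  0.3858 -1.3359] [ 0.0065  0.168  -0.0015] [ 0.4462 -0.0066  0.0895] 0.0198171433496454
[-0.6927  0.317  -1.1138] [-0.0046  0.2136 -0.0222] [ 0.4462 -0.0065  0.0896] 0.020354695310472973
[-0.3939  0.4959 -1.7525] [ 0.0313  0.2136 -0.0588] [ 0.4463 -0.0066  0.0896] 0.019944245857284736
[-1.213  -0.0477 -1.3779] [ 0.0146  0.2393 -0.0448] [ 0.4463 -0.0066  0.0896] 0.0200018200455153
[-1.0509 -0.4154 -2.0731] [ 0.0332  0.264  -0.0296] [ 0.4463 -0.0066  0.0896] 0.019892811049880076
```

View pics/w2.png

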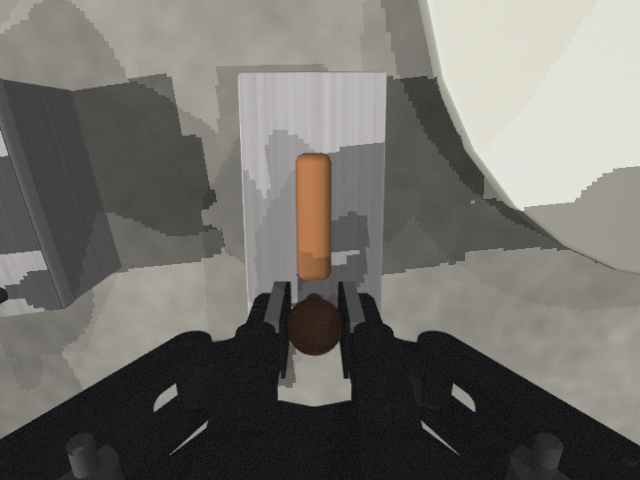

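```bash
python3 - <<'E'
from h import *
f=cam('wrist'); o=r.get_obs(); p=o['tcp_pos']
y=np.radians(-5.8); T=np.array([.4895,-.0105,0])
for t in (0,.05,.09):
    Rz=Ro.from_euler('z',y); 
    def w(q): q=np.array(q)-[.055,0,0]; q=Ro.from_euler('y',t).apply(q)+[.055,0,0]; return proj(f,Rz.apply(q)+T)
    print(t,[np.round(w(q),1) for q in ([-.043,0,.086],[-.022,0,.093],[.022,0,.093],[.055,.03,.06],[.055,-.03,.06],[-.03,.03,.06],[-.03,-.03,.06])])
E
```

```text
0 [array([316.6, 311. ]), array([316.9, 268.1]), array([317.1, 144.3]), array([241.8,  58.4]), array([391.2,  58.4]), array([251.1, 258.8]), array([381.5, 258.8])]
0.05 [array([316.7, 306.5]), array([317. , 259.3]), array([317.1, 129.7]), array([241.5,  50.5]), array([391.5,  50.4]), array([249.2, 255.4]), array([383.5, 255.3])]
0.09 [array([316.8, 302. ]), array([317. , 251.2]), array([317.2, 117.4]), array([241.3,  44.1]), array([391.7,  44.1]), array([247.6, 252. ]), array([385.2, 252. ])]
```

The lid, handle and knob pixels fit a tilt of about 0.05 rad, and the reading is about -1.5 N, so this tin looks light. I'll set it back and test the next one.

Call:
carry_out:
  offset:
    - [0,0,0.004]
    - [0,0,0.008]
    - [0,0,0.012]
    - [0,0,0.015]
    - [0,0,0.015]
  turn:
    - [0,0,0]
    - [0,0,0]
    - [0,0,0]
    - [0,0,0]
    - [0,0,0]

```text
clock: 6.2
tcp_pos: [0.4462, -0.0062, 0.0821]
orientation: [-3.137, 0.159, 0.001]
contact_force: [-1.8, 1.0, 0.1]
grip_width: 0.02
```

Call:
carry_out:
  offset:
    - [0,0,0]
    - [0,0,0]
    - [0,0,0]
    - [0,0,0]
    - [0,0,0]
    - [0,0,-0.05]
    - [0,0,-0.14]
    - [0,0,-0.18]
  turn:
    - [0,0,0]
    - [0,0,0]
    - [0,0,0]
    - [0,0,0]
    - [0,0,0]
    - [0,0,0]
    - [0,0,0]
    - [0,0,0]
  hand: 0.3

```text
clock: 7.0
tcp_pos: [0.4477, -0.0063, 0.175]
orientation: [-3.137, 0.16, -0.006]
contact_force: [0.2, -0.6, 0.5]
grip_width: 0.0597
```

```bash
python3 -c "
from h import *
go(.4565,.1515,.18,2)"
```

```text
at [ 0.4477 -0.0063  0.175 ] F [ 0.2238 -0.5958  0.5486] off [-0.0145 -0.3158 -0.0098] turn [-0.0003 -0.0024 -0.0911]
```

Call:
carry_out:
  offset:
    - [-0.014,-0.08,-0.04]
    - [-0.014,-0.16,-0.04]
    - [-0.014,-0.25,-0.04]
    - [-0.014,-0.316,-0.04]
    - [-0.014,-0.316,-0.04]
    - [-0.014,-0.316,-0.04]
  turn:
    - [0,0,-0.09]
    - [0,0,-0.09]
    - [0,0,-0.09]
    - [0,0,-0.09]
    - [0,0,-0.09]
    - [0,0,-0.09]

```text
clock: 7.6
tcp_pos: [0.4552, 0.1517, 0.192]
orientation: [3.141, 0.055, -0.001]
contact_force: [-0.5, -0.5, -0.5]
grip_width: 0.0597
```

```bash
cat >> h.py <<'E'
def woods(f):
    """wood blobs in a wrist picture: rotated rectangles"""
    hsv=cv2.cvtColor(f['pixels'],cv2.COLOR_RGB2HSV); m=((hsv[...,1]>100)&(hsv[...,2]>50)).astype(np.uint8); m[:,:150]=0; m[:,490:]=0
    k,lab,st,ce=cv2.connectedComponentsWithStats(m)
    for i in range(1,k):
        if st[i,4]>250:
            v,u=np.nonzero(lab==i); print(st[i],ce[i],cv2.minAreaRect(np.c_[u,v].astype(np.float32)))
E
python3 - <<'E'
from h import *
f=cam('wrist'); woods(f)
print([np.round(proj(f,q)) for q in([.4565,.1515,.086],[.4995,.153,.094])])
go(.4565,.1515,.081,2)
f=cam('top'); save(f,'t2.png')
E
```

```text
[ 307  139   18   71 1234] [315.5859 174.1564] ((315.5, 174.0), (70.0, 17.0), 90.0)
[301 224  31  30 698] [315.7364 238.9312] ((316.0, 238.5), (29.0, 30.0), 90.0)
[array([317., 238.]), array([317., 175.])]
at [0.4552 0.1505 0.1919] F [ 0.5385 -0.4101  0.2816] off [ 0.0027 -0.0021  0.2217] turn [ 0.0005  0.0005 -0.0013]
```

Position and yaw agree within 1 px. I'll descend, pinch and lift.

Call:
carry_out:
  offset:
    - [0.002,-0.001,0.08]
    - [0.002,-0.001,0.16]
    - [0.002,-0.001,0.21]
    - [0.002,-0.001,0.222]
    - [0.002,-0.001,0.222]
  turn:
    - [0,0,0]
    - [0,0,0]
    - [0,0,0]
    - [0,0,0]
    - [0,0,0]

```text
clock: 8.2
tcp_pos: [0.4561, 0.1507, 0.0807]
orientation: [3.14, 0.05, -0.003]
contact_force: [-0.4, 0.1, 0.6]
grip_width: 0.0599
```

Call:
carry_out:
  offset:
    - [0,0,0]
    - [0,0,0]
    - [0,0,0]
    - [0,0,0]
    - [0,0,0]
    - [0,0,0]
    - [0,0,0]
    - [0,0,0]
  turn:
    - [0,0,0]
    - [0,0,0]
    - [0,0,0]
    - [0,0,0]
    - [0,0,0]
    - [0,0,0]
    - [0,0,0]
    - [0,0,0]
  hand: 1
  force: 25

```text
clock: 9.0
tcp_pos: [0.4574, 0.1512, 0.0823]
orientation: [3.14, 0.051, 0.003]
contact_force: [0.5, -4.4, 8.0]
grip_width: 0.0204
```

Call:
carry_out:
  offset:
    - [0,0,-0.004]
    - [0,0,-0.008]
    - [0,0,-0.012]
    - [0,0,-0.016]
    - [0,0,-0.018]
    - [0,0,-0.018]
    - [0,0,-0.018]
    - [0,0,-0.018]
  turn:
    - [0,0,0]
    - [0,0,0]
    - [0,0,0]
    - [0,0,0]
    - [0,0,0]
    - [0,0,0]
    - [0,0,0]
    - [0,0,0]

```text
clock: 9.8
tcp_pos: [0.4561, 0.1518, 0.09]
orientation: [3.141, 0.052, -0.001]
contact_force: [-0.2, -0.4, -6.2]
grip_width: 0.0203
```

```bash
python3 - <<'E'
from h import *
f=cam('wrist'); woods(f)
for i in range(5): cam('wrist');o=r.get_obs();print(o['contact_force'],o['moment'],o['tcp_pos'],o['grip_width'])
E
```

```text
[ 295  150   35  127 4191] [312.6271 212.5975] ((312.0, 213.0), (126.0, 34.0), 90.0)
[307 303  26  36 282] [320.2837 320.4504] ((321.2500305175781, 320.7500305175781), (22.62741470336914, 28.991374969482422), 45.0)
[451 383  25  29 294] [462.8878 397.085 ] ((463.4884948730469, 397.15771484375), (33.942142486572266, 10.875518798828125), 37.87498474121094)
[-0.2559  0.1301 -5.4706] [ 0.0456  0.1411 -0.028 ] [0.4562 0.1518 0.09  ] 0.020432156863193406
[-1.1297  0.071  -5.656 ] [0.0544 0.1725 0.0209] [0.4562 0.1518 0.0901] 0.0202164300344073
[-0.3643 -0.4048 -5.2407] [0.0796 0.1759 0.0472] [0.4562 0.1518 0.09  ] 0.02019709086855275
[-1.2862  0.0203 -3.7871] [ 0.0572  0.186  -0.0099] [0.4563 0.1518 0.0901] 0.020059820202319927
[-1.0407 -0.0908 -4.4416] [ 0.0209  0.2531 -0.0176] [0.4563 0.1518 0.0901] 0.02001540117815893
```

The middle tin reads about -5 N against -1.5 N for the right tin, so it is the full one. I'll lower and release it, then go for its handle.

Call:
carry_out:
  offset:
    - [0,0,0.004]
    - [0,0,0.008]
    - [0,0,0.012]
    - [0,0,0.015]
    - [0,0,0.015]
  turn:
    - [0,0,0]
    - [0,0,0]
    - [0,0,0]
    - [0,0,0]
    - [0,0,0]

```text
clock: 10.6
tcp_pos: [0.4558, 0.1515, 0.0824]
orientation: [3.14, 0.052, -0.002]
contact_force: [-5.2, -1.7, 1.3]
grip_width: 0.0199
```

Call:
carry_out:
  offset:
    - [0,0,0]
    - [0,0,0]
    - [0,0,0]
    - [0,0,0]
    - [0,0,0]
    - [0,0,-0.05]
    - [0,0,-0.14]
    - [0,0,-0.2]
  turn:
    - [0,0,0]
    - [0,0,0]
    - [0,0,0]
    - [0,0,0]
    - [0,0,0]
    - [0,0,0]
    - [0,0,0]
    - [0,0,0]
  hand: 0.3

```text
clock: 11.4
tcp_pos: [0.457, 0.1523, 0.1848]
orientation: [-3.14, -0.053, -0.002]
contact_force: [1.0, -0.6, 0.1]
grip_width: 0.0601
```

```bash
python3 - <<'E'
from h import *
cam('top');f=cam('wrist'); woods(f)
go(.4945,.1525,.19,2)
for u,v in ((316,239),(315.5,174)): print(onz(f,u,v,.09))
E
```

```text
[ 308  150   19   72 1257] [316.7566 185.3739] ((317.0, 185.5), (71.0, 18.0), 90.0)
[302 235  32  31 707] [317.1174 250.2546] ((317.2353515625, 250.55885314941406), (30.316951751708984, 29.10427474975586), 14.03624439239502)
at [0.4592 0.1531 0.1868] F [ 0.6919  0.6849 -0.095 ] off [ 0.0707  0.0036 -0.0059] turn [-0.0016 -0.0053 -0.0012]
[0.4629 0.1541 0.09  ]
[0.5049 0.1559 0.09  ]
```

```bash
python3 - <<'E'
from h import *
f=cam('wrist')
k=onz(f,317.1,250.4,.086);h=onz(f,316.8,185.4,.094);print(k,h)
go(h[0],h[1],.081,2)
E
```

```text
[0.4544 0.1528 0.086 ] [0.4984 0.1546 0.094 ]
at [0.4579 0.1524 0.1846] F [-0.284   0.3301 -0.5372] off [ 0.0801 -0.0014  0.2076] turn [-0.0008 -0.0032 -0.0013]
```

Call:
carry_out:
  offset:
    - [0.04,-0.001,0.02]
    - [0.08,-0.001,0.06]
    - [0.08,-0.001,0.14]
    - [0.08,-0.001,0.19]
    - [0.08,-0.001,0.206]
    - [0.08,-0.001,0.206]
  turn:
    - [0,0,0]
    - [0,0,0]
    - [0,0,0]
    - [0,0,0]
    - [0,0,0]
    - [0,0,0]

```text
clock: 12.15
tcp_pos: [0.495, 0.1533, 0.078]
orientation: [3.14, 0.053, -0.006]
contact_force: [-0.3, 1.1, 0.2]
grip_width: 0.0597
```

Call:
carry_out:
  offset:
    - [0,0,0]
    - [0,0,0]
    - [0,0,0]
    - [0,0,0]
    - [0,0,0]
    - [0,0,0]
    - [0,0,0]
    - [0,0,0]
  turn:
    - [0,0,0]
    - [0,0,0]
    - [0,0,0]
    - [0,0,0]
    - [0,0,0]
    - [0,0,0]
    - [0,0,0]
    - [0,0,0]
  hand: 1
  force: 25

```text
clock: 12.95
tcp_pos: [0.4971, 0.1537, 0.0807]
orientation: [-3.141, -0.052, -0.003]
contact_force: [-0.9, -1.0, 6.7]
grip_width: 0.0116
```

Call:
carry_out:
  offset:
    - [0,0,-0.005]
    - [0,0,-0.01]
    - [0,0,-0.015]
    - [0,0,-0.02]
    - [0,0,-0.03]
    - [0,0,-0.04]
    - [0,0,-0.04]
  turn:
    - [0,0,0]
    - [0,0,0]
    - [0,0,0]
    - [0,0,0]
    - [0,0,0]
    - [0,0,0]
    - [0,0,0]

```text
clock: 13.65
tcp_pos: [0.497, 0.154, 0.1005]
orientation: [-3.141, -0.052, -0.002]
contact_force: [-0.6, 0.1, -7.9]
grip_width: 0.0113
```

Call:
carry_out:
  offset:
    - [0,0,0]
    - [0,0,0]
    - [0,0,-0.04]
    - [0,0,-0.1]
    - [0,0,-0.18]
    - [0,0,-0.24]
    - [0,0,-0.24]
  turn:
    - [0,0,0]
    - [0,0,0]
    - [0,0,0]
    - [0,0,0]
    - [0,0,0]
    - [0,0,0]
    - [0,0,0]
  force: 50

```text
clock: 14.35
tcp_pos: [0.499, 0.155, 0.2236]
orientation: [-3.139, -0.052, -0.013]
contact_force: [1.4, 0.5, -8.3]
grip_width: 0.0109
```

```bash
python3 - <<'E'
from h import *
go(.482,-.2705,.22,17.4)
E
```

```text
at [0.499  0.155  0.2236] F [ 1.4352  0.4944 -8.3325] off [-0.0622  0.8494  0.0047] turn [-0.0009 -0.0056 -0.1803]
```

Call:
carry_out:
  offset:
    - [-0.005,0.05,0]
    - [-0.012,0.13,0]
    - [-0.02,0.21,0]
    - [-0.028,0.29,0]
    - [-0.034,0.37,0]
    - [-0.04,0.45,0]
    - [-0.046,0.53,0]
    - [-0.052,0.61,0]
  turn:
    - [0,0,0]
    - [0,0,0]
    - [0,0,-0.03]
    - [0,0,-0.06]
    - [0,0,-0.09]
    - [0,0,-0.12]
    - [0,0,-0.15]
    - [0,0,-0.18]

```text
clock: 15.15
tcp_pos: [0.4789, -0.1533, 0.2173]
orientation: [-3.104, -0.478, 0.005]
contact_force: [0.5, -0.6, -9.9]
grip_width: 0.0111
```

```bash
python3 - <<'E'
from h import *
go(.482,-.2705,.20,17.4)
E
```

```text
at [ 0.4789 -0.1533  0.2173] F [ 0.5189 -0.5684 -9.8534] off [-0.0645  0.2254  0.0344] turn [-0.001   0.0019  0.0011]
```

Call:
carry_out:
  offset:
    - [-0.015,0.06,0]
    - [-0.035,0.12,0.0]
    - [-0.055,0.19,0.01]
    - [-0.064,0.225,0.03]
    - [-0.064,0.225,0.034]
    - [-0.064,0.225,0.034]
  turn:
    - [0,0,0]
    - [0,0,0]
    - [0,0,0]
    - [0,0,0]
    - [0,0,0]
    - [0,0,0]

```text
clock: 15.75
tcp_pos: [0.4822, -0.268, 0.1999]
orientation: [-3.103, -0.473, 0.006]
contact_force: [0.9, 0.4, -9.3]
grip_width: 0.0114
```

```bash
python3 - <<'E'
from h import *
f=cam('wrist'); save(f,'w3.png'); g=cam('top'); save(g,'t3.png')
go(.482,-.2705,.20,17.4)
c=np.radians(17.4); x=np.array([np.cos(c),np.sin(c),0]); y=np.array([-x[1],x[0],0]); A=np.array([.582,-.239,0])
for q in ((-.145,.0385,.05),(-.03,.0385,.05),(-.145,-.0385,.05),(-.03,-.0385,.05),(-.03,.03,.076),(-.03,-.03,.076)):
    X=A+q[0]*x+q[1]*y; X[2]=q[2]; print(q,np.round(proj(f,X)),np.round(proj(g,X)))
E
```

```text
at [ 0.4834 -0.2672  0.2015] F [ 0.0785  1.0568 -8.0465] off [-0.0047  0.0054  0.003 ] turn [-0.0013  0.0007  0.0009]
(-0.145, 0.0385, 0.05) [273. 273.] [439. 290.]
(-0.03, 0.0385, 0.05) [268. 127.] [419. 236.]
(-0.145, -0.0385, 0.05) [366. 273.] [475. 278.]
(-0.03, -0.0385, 0.05) [372. 127.] [454. 225.]
(-0.03, 0.03, 0.076) [275. 127.] [426. 232.]
(-0.03, -0.03, 0.076) [365. 126.] [454. 223.]
```

View pics/w3.png

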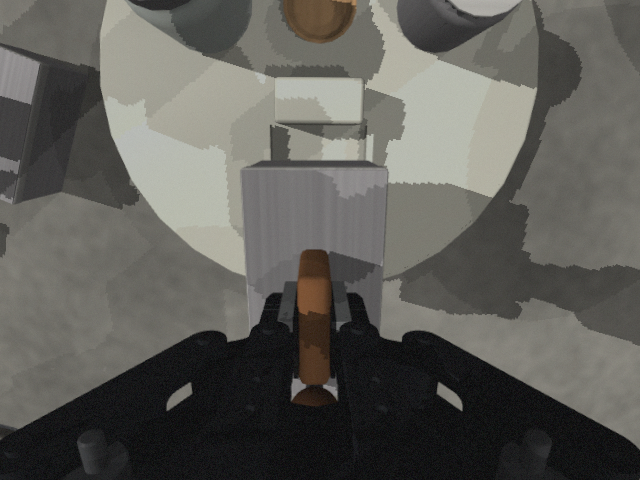

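The wrist view shows the post's front top edge at (275–363, 123) against a predicted row 127, so the tin is square to the stall and centred. I'll lower it with a 2 mm sideways trim.

Call:
carry_out:
  offset:
    - [0,0.004,0.03]
    - [0,0.004,0.07]
    - [0,0.004,0.11]
    - [0,0.004,0.135]
    - [0,0.004,0.15]
    - [0,0.004,0.155]
    - [0,0.004,0.155]
  turn:
    - [0,0,0]
    - [0,0,0]
    - [0,0,0]
    - [0,0,0]
    - [0,0,0]
    - [0,0,0]
    - [0,0,0]

```text
clock: 16.55
tcp_pos: [0.4846, -0.2707, 0.1254]
orientation: [3.105, 0.475, 0.001]
contact_force: [-0.6, 1.1, -9.1]
grip_width: 0.0111
```

Call:
carry_out:
  offset:
    - [0,0,0.002]
    - [0,0,0.004]
    - [0,0,0.006]
    - [0,0,0.008]
    - [0,0,0.008]
  turn:
    - [0,0,0]
    - [0,0,0]
    - [0,0,0]
    - [0,0,0]
    - [0,0,0]

```text
clock: 17.05
tcp_pos: [0.4841, -0.2708, 0.1211]
orientation: [-3.106, -0.474, 0.0]
contact_force: [-0.1, 0.2, -8.9]
grip_width: 0.0111
```

Call:
carry_out:
  offset:
    - [0,0,0.002]
    - [0,0,0.004]
    - [0,0,0.005]
    - [0,0,0.005]
  turn:
    - [0,0,0]
    - [0,0,0]
    - [0,0,0]
    - [0,0,0]

```text
clock: 17.45
tcp_pos: [0.4842, -0.2708, 0.1185]
orientation: [-3.105, -0.475, 0.0]
contact_force: [0.3, -0.4, -8.9]
grip_width: 0.0111
```

Call:
carry_out:
  offset:
    - [0,0,0.001]
    - [0,0,0.002]
    - [0,0,0.002]
    - [0,0,0.002]
  turn:
    - [0,0,0]
    - [0,0,0]
    - [0,0,0]
    - [0,0,0]

```text
clock: 17.85
tcp_pos: [0.4843, -0.2708, 0.1177]
orientation: [3.106, 0.475, 0.0]
contact_force: [0.8, -0.2, -8.2]
grip_width: 0.0112
```

Call:
carry_out:
  offset:
    - [0,0,0.001]
    - [0,0,0.002]
    - [0,0,0.002]
    - [0,0,0.002]
  turn:
    - [0,0,0]
    - [0,0,0]
    - [0,0,0]
    - [0,0,0]

```text
clock: 18.25
tcp_pos: [0.4843, -0.2709, 0.1169]
orientation: [3.105, 0.474, 0.0]
contact_force: [-0.5, -0.2, -5.8]
grip_width: 0.0109
```

Call:
carry_out:
  offset:
    - [0.004,0,0.001]
    - [0.008,0,0.001]
    - [0.012,0,0.001]
    - [0.016,0,0.001]
    - [0.02,0,0.001]
    - [0.024,0,0.001]
    - [0.024,0,0.001]
  turn:
    - [0,0,0]
    - [0,0,0]
    - [0,0,0]
    - [0,0,0]
    - [0,0,0]
    - [0,0,0]
    - [0,0,0]

```text
clock: 18.95
tcp_pos: [0.4954, -0.2684, 0.1168]
orientation: [3.104, 0.473, -0.001]
contact_force: [-5.2, -2.8, 1.4]
grip_width: 0.0109
```

```bash
python3 - <<'E'
from h import *
f=cam('wrist'); F=[]
for i in range(6): cam('top');F.append(r.get_obs()['contact_force'])
print(np.mean(F,0)); c=np.radians(17.4); x=np.array([np.cos(c),np.sin(c),0]); print('along x',np.array(F)@x)
cv2.imwrite('pics/w4.png',cv2.resize(f['pixels'][100:300,200:440,::-1],None,fx=3,fy=3,interpolation=cv2.INTER_CUBIC))
E
```

```text
[-4.8725 -2.3777  1.8869]
along x [-4.1528 -5.6321 -5.9796 -5.6831 -5.6975 -5.0183]
```

View pics/w4.png

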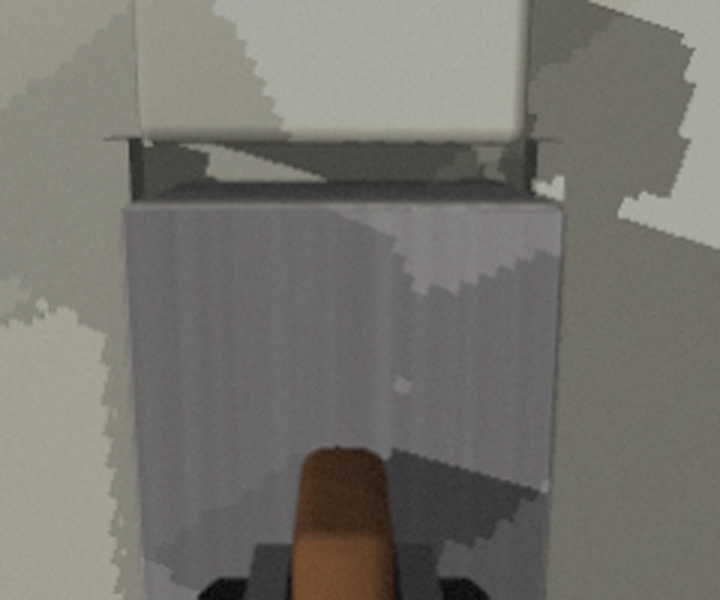

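The tin is between the ribs with a gap of about 7 mm to the post, and sliding friction is about 5 N. I'll take some weight off so that contact with the post stands out.

Call:
carry_out:
  offset:
    - [0,0,-0.002]
    - [0,0,-0.003]
    - [0.003,0,-0.003]
    - [0.006,0,-0.003]
    - [0.008,0,-0.003]
    - [0.008,0,-0.003]
  turn:
    - [0,0,0]
    - [0,0,0]
    - [0,0,0]
    - [0,0,0]
    - [0,0,0]
    - [0,0,0]

```text
clock: 19.9
tcp_pos: [0.4998, -0.2657, 0.1175]
orientation: [-3.105, -0.475, -0.0]
contact_force: [0.8, -0.3, -8.6]
grip_width: 0.0111
```

Call:
carry_out:
  offset:
    - [0.001,0,0]
    - [0.002,0,0]
    - [0.002,0,0]
  turn:
    - [0,0,0]
    - [0,0,0]
    - [0,0,0]

```text
clock: 20.2
tcp_pos: [0.5006, -0.2657, 0.1177]
orientation: [3.106, 0.475, 0.0]
contact_force: [-0.2, -0.3, -8.8]
grip_width: 0.0111
```

Call:
carry_out:
  offset:
    - [0.001,0,0]
    - [0.002,0,0]
    - [0.002,0,0]
  turn:
    - [0,0,0]
    - [0,0,0]
    - [0,0,0]

```text
clock: 20.5
tcp_pos: [0.5015, -0.2654, 0.1177]
orientation: [3.105, 0.475, 0.0]
contact_force: [-0.1, -0.7, -8.5]
grip_width: 0.0112
```

Call:
carry_out:
  offset:
    - [0.001,0,0]
    - [0.002,0,0]
    - [0.002,0,0]
  turn:
    - [0,0,0]
    - [0,0,0]
    - [0,0,0]

```text
clock: 20.8
tcp_pos: [0.5025, -0.2651, 0.1177]
orientation: [-3.106, -0.475, -0.0]
contact_force: [0.3, -0.8, -9.1]
grip_width: 0.0111
```

Call:
carry_out:
  offset:
    - [0.001,0,0]
    - [0.002,0,0]
    - [0.002,0,0]
  turn:
    - [0,0,0]
    - [0,0,0]
    - [0,0,0]

```text
clock: 21.1
tcp_pos: [0.5027, -0.265, 0.1176]
orientation: [-3.105, -0.474, 0.002]
contact_force: [-2.0, -1.0, -9.0]
grip_width: 0.011
```

The x force has risen to about -2 N, so the tin is on the post. I'll lower the last ~1 mm and read again.

Call:
carry_out:
  offset:
    - [0,0,0.001]
    - [0,0,0.002]
    - [0,0,0.003]
    - [0,0,0.004]
    - [0,0,0.004]
  turn:
    - [0,0,0]
    - [0,0,0]
    - [0,0,0]
    - [0,0,0]
    - [0,0,0]

```text
clock: 21.6
tcp_pos: [0.5027, -0.2655, 0.1168]
orientation: [3.105, 0.474, -0.002]
contact_force: [-7.6, 0.5, 5.5]
grip_width: 0.0112
```

```bash
python3 - <<'E'
from h import *
F=[]
for i in range(5): cam('wrist');F.append(r.get_obs()['contact_force'])
print(np.mean(F,0),r.get_obs()['tcp_pos'])
E
```

```text
[-7.8755  0.156   4.9411] [ 0.5027 -0.2655  0.1168]
```

Call:
carry_out:
  offset:
    - [0,0,-0.001]
    - [0,0,-0.002]
    - [0,0,-0.002]
  turn:
    - [0,0,0]
    - [0,0,0]
    - [0,0,0]

```text
clock: 22.15
tcp_pos: [0.5028, -0.2653, 0.1169]
orientation: [3.105, 0.474, -0.001]
contact_force: [-5.3, -1.3, -1.4]
grip_width: 0.0106
```

Call:
carry_out:
  offset:
    - [0,0,0]
    - [0,0,0]
    - [0,0,0]
    - [0,0,0]
    - [0,0,0]
    - [0,0,-0.04]
    - [0,0,-0.12]
    - [0,0,-0.18]
  turn:
    - [0,0,0]
    - [0,0,0]
    - [0,0,0]
    - [0,0,0]
    - [0,0,0]
    - [0,0,0]
    - [0,0,0]
    - [0,0,0]
  hand: 0.3

```text
clock: 22.95
tcp_pos: [0.5037, -0.2649, 0.2083]
orientation: [3.105, 0.475, 0.001]
contact_force: [0.2, -0.8, -0.5]
grip_width: 0.0599
```

```bash
python3 - <<'E'
from h import *
f=cam('wrist'); save(f,'w5.png'); g=cam('top'); save(g,'t5.png'); woods(f)
print(r.get_obs()['contact_force'],r.get_obs()['tcp_pos'])
E
```

```text
[ 279    0   70   78 3842] [313.1963  39.4867] ((313.1884765625, 40.2576904296875), (70.07693481445312, 71.74333953857422), 37.87498474121094)
[ 305  210   19   78 1428] [313.9433 249.0763] ((314.0, 248.5), (77.0, 18.0), 90.0)
[299 302  26  28 561] [311.3333 315.3779] ((311.5, 315.5), (27.0, 25.0), 90.0)
[ 0.2091  0.0994 -0.5132] [ 0.5061 -0.2659  0.2113]
```

View pics/w5.png

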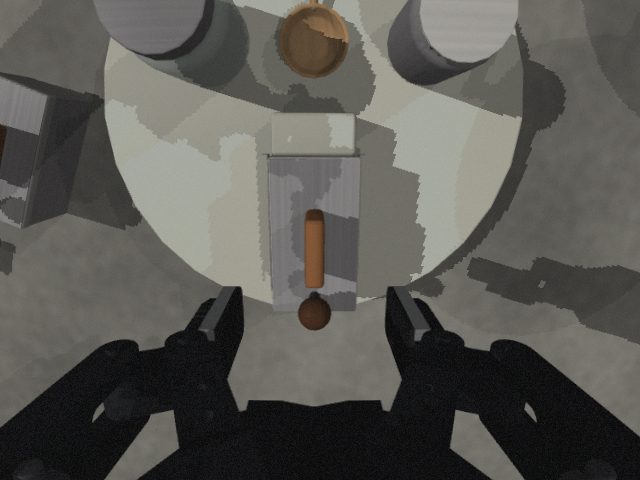

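```bash
python3 - <<'E'
from h import *
f=cam('wrist'); c=np.radians(17.4); x=np.array([np.cos(c),np.sin(c),0]); y=np.array([-x[1],x[0],0])
print('cam',-f['R'].T@f['t'])
for n,u,v,z in (('post edge',316,154,.076),('tin edge',316,157,.096),('postL',273,154,.076),('postR',355,154,.076),('tinL',269,157,.096),('tinR',360,157,.096),('nearL',272,311,.096),('nearR',356,311,.096)):
    X=onz(f,u,v,z)-[.582,-.239,0]; print(n,X@x,X@y)
im=f['pixels'][135:175,255:375,::-1]; cv2.imwrite('pics/w6.png',cv2.resize(im,None,fx=6,fy=6,interpolation=cv2.INTER_CUBIC))
E
```

```text
cam [ 0.5707 -0.2431  0.3394]
post edge -0.023977216950116162 -0.0034271364373369886
tin edge -0.025008731000692182 -0.0032099249816713374
postL -0.02390716846192509 0.027170445009462384
postR -0.02396040069260433 -0.03121477371644128
tinL -0.02493372136008533 0.02775751313641311
tinR -0.024989042184188282 -0.032244030204978714
nearL -0.13657345912298063 0.029313965269052476
nearR -0.13679303203196275 -0.032993505298315684
```

View pics/w6.png

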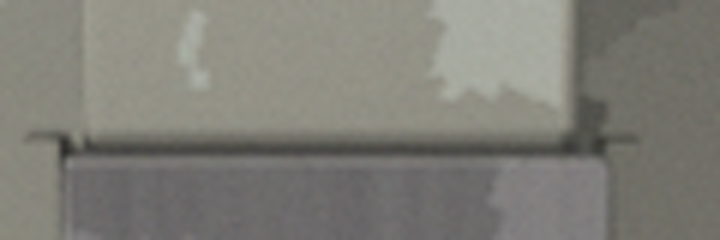

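Call:
carry_out:
  offset:
    - [0,0,-0.06]
    - [0,0,-0.12]
    - [0,0,-0.16]
    - [0,0,-0.16]
    - [0,0,-0.16]
  turn:
    - [0,0,0]
    - [0,0,0]
    - [0,0,0]
    - [0,0,0]
    - [0,0,0]

```text
clock: 23.6
tcp_pos: [0.5029, -0.2647, 0.2855]
orientation: [-3.105, -0.474, 0.002]
contact_force: [-0.0, -0.3, 0.4]
grip_width: 0.0598
```

```bash
python3 - <<'E'
from h import *
f=cam('top'); save(f,'t6.png'); w=cam('wrist')
hsv=cv2.cvtColor(f['pixels'],cv2.COLOR_RGB2HSV); s=hsv[...,1]>95
for n,(u0,u1) in dict(L=(135,160),R=(308,335)).items():
  for nm,v0,v1,z in (('knob',273,294,.088),('handle',245,273,.094)):
    g=np.zeros_like(s);g[v0:v1,u0:u1]=s[v0:v1,u0:u1];vv,uu=np.nonzero(g);print(n,nm,onz(f,uu.mean(),vv.mean(),z)[:2])
a=w['pixels'][:,:,::-1]; cv2.imwrite('pics/w7.png',cv2.resize(a[40:340,180:460],None,fx=2,fy=2,interpolation=cv2.INTER_CUBIC))
b=cam('scene'); save(b,'s7.png')
cv2.imwrite('pics/s7c.png',cv2.resize(b['pixels'][200:330,100:260,::-1],None,fx=4,fy=4,interpolation=cv2.INTER_CUBIC))
E
```

```text
L knob [0.459  0.3273]
L handle [0.5002 0.3271]
R knob [ 0.4461 -0.0059]
R handle [ 0.4866 -0.0102]
```

View pics/w7.png

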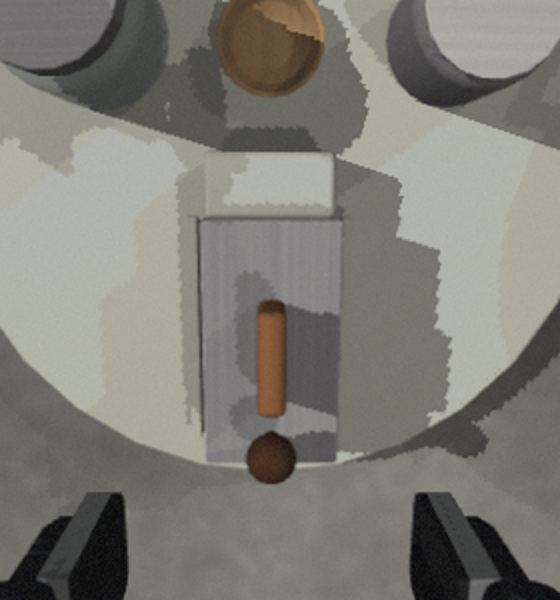

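The tin looks flush with the post at about row 218 of the crop. It is square and level, with both ribs beside it, and the light tins have moved about 1 mm at most.

```bash
python3 -c "
from bench import r
print(r.hand_in())"
```

```text
the job is handed in; nothing more can be done
None
```

The middle tin was the full one. It now stands in the lazy susan stall against the centre post, released, and the job is handed in at about 24 s on the robot's clock. The hand-in gave no verdict.

- **Finding the full tin:** I tipped the right tin and then the middle one by the knob. The right tin read about 1.5 N and the middle one about 5 N. Lifted by its handle, the middle tin pulled 8–9 N, which fits 0.8 kg. I never tested the left tin.
- **Placing it:** I set the tin down between the ribs and slid it forward until the force showed it had reached the post. While I lowered it the last millimetre, the sideways force on the wrist rose to about 8 N. That is higher than I wanted but under the 10 N limit. It includes friction, so the post itself took no more than that in those readings.
- **Last checks:**
  - The tin is square and within about 2 mm of centre.
  - Two readings of the gap to the post gave about 0.5 and 1 mm, each good to about 1 mm.
  - The two light tins are within about 1 mm of where they began.
  - The gripper is open and clear, and its force reads near zero.
- **Not checked:** I saved a last scene-camera picture but didn't look at it. I did not re-measure the mug, bowl and matchbox at the end. The arm did not come near the mug or bowl and passed well clear of the matchbox.

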